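Index the rivet jig the short way and lock it

ROBOT

A 6-joint arm with a two-finger parallel gripper is mounted at the origin on a cart in front of the work surface, level with it; the furniture and walls round the work are solid. World frame = base frame: x ahead of the robot, y to its left, z up, the work surface at z = 0. Lengths are in m, angles in rad, forces in N, time in s.
With the tool pointing down it reaches from about 0.4 to 0.925 m from the base axis. Payload 3.4 kg.
Tool frame: the origin (TCP) lies between the finger pads; the fingertips stand 17 mm ahead of it and the grasp point (between the pads) lies 2 mm behind it; z points along the fingers, x is the direction in which the jaws open and shut, and the axes are right-handed (so a half turn about z gives the same grasp; the last joint's range is limited). The gripper opens to 85 mm and grips with 20 to 120 N. Pads are 22 mm wide; open, the fingers measure 114 mm over their backs; the gripper's body (76 mm by 85 mm) begins 54 mm behind the grasp point. The pads swing forward as they close: fully open they stand 13 mm farther back than shut.
Start: joints at [-1.212, 0.307, 1.506, -0, 1.328, -0.073], TCP at [0.241, -0.522, 0.248] pointing down, gripper open.
Joint ranges: [-3.12, 3.12], [-1.05, 2.28], [0.14, 2.33], [-1.42, 4.57], [0.1, 2.73], [-2.68, 2.68]. Speed limits (rad/s): [2.57, 2.57, 3.14, 3.14, 3.14, 3.14].

INTERFACE

Orientations are given as a rotation vector (axis times angle).
In Python, from bench import env, capture gives the robot as it stands.
- The arm moves only by the shell command python3 -m inch 'ROWS' [OPENING] [FORCE]. ROWS is JSON, a list of rows, each an object with "translation": the shift along the tool's x, y, z normalised to -1 to 1, where 1 is 0.15 m, a list of three; "turn": the turn, a rotation vector about the tool's x, y, z normalised to -1 to 1, where 1 is pi rad, a list of three. A call has 1 to 8 rows; each row shifts and turns the commanded pose from where the row before left it, along the tool's axes as they then stand; what a row does not reach is not made up. A row lasts 1/10 s, in which the tool goes at most 50 mm and 8.59 degrees, less where a joint would pass 70% of its speed; a pose out of reach is approached as far as the arm can. A call with a number of a shift or a turn outside -1 to 1 is refused whole. A call with a gripper value outside its range is refused whole. OPENING is the gripper command: -1 is fully open, 1 is shut, values between are in proportion, set as the call begins (- or left out, the last holds). The fingers move at their own pace and stop on an object; FORCE is the grip in N (left out, the last holds). Time passes only in rows, so rows that do not move let the fingers close. It gives the time, the measured TCP pose, the force and the opening at its end, in the units of the state.
- env.get_obs(): the state, without advancing time (a new reading comes with each control period).
- capture(name): name is "scene" or "top"; returns a dict with "img" (480x640x3 uint8, red, green, blue), "camera_matrix" (3x3 intrinsics, pixels), "cam_to_world" (4x4, takes a point from camera to world coordinates). Camera axes: x right, y down, z forward; pixel columns grow to the right and rows downward; lengths in m; the calibration is good to about 2 mm. A picture is of the moment at which its call begins. There is no depth.
- env.finish_job(): hands the job in, once; it reports no verdict.
The state is a dict: "t": time; "joints": joint angles; "joint_vel": joint speeds; "joint_torque": joint torques, N m; "tool_pos": TCP position; "ee_rot": TCP orientation; "wrist_force": force on the tool from outside, world axes, zero at the start; "wrist_torque": the same for the moment, N m; "gripper_width": finger opening in m.
Only numpy, scipy, OpenCV 4.12 (cv2) and the standard library are available. Lean on these libraries where they do the work, as an engineer would, in place of code of your own. Each camera call takes 0.05 s, during which the arm holds its last target. There are 200 camera calls.

TASK

Turn the round plate of the rivet jig, the shorter way round, until the slot in its ear stands squarely over the one post that is open at the top. Then take the locking pin from its wooden rest, put it down through the slot, feel for the off-centre bore inside that post (the plate may shift a little with the pin) and press the pin home against its stiff plug until its collar sits on the ear, always with less than 40 N, and let go. Leave the things lying around where they are.

Things in the scene. Friction and masses are not known exactly. Their poses are not given: they have to be found in the camera images.
- jig: the rivet jig: fixed grey round base, 224 mm across and 12 mm thick, on the bench; it carries on a hub a steel plate, 136 mm across, whose top is 65 mm above the bench, with an ear at the rim. Origin: on the plate's vertical turning axis, at bench height; z is up. Its yaw varies by up to 0.35 rad; its x axis points roughly away from the robot
- plate (a joint): turn of the plate on the jig, rad: 0 when the ear points along the jig's -x (towards the robot), growing counter-clockwise seen from above; no end stop, it goes round and round, and the value counts on past pi and 2 pi. It starts between 2.69 and 3.59. Dry friction of 0.15 N m: it stays where it is left
- ear_slot (a point): centre of the slot in the plate's ear, at the level of the ear's top (65 mm above the bench), 85 mm from the turning axis. The ear is a steel lug 10 mm thick and 36 mm wide; the slot goes right through, 26 mm long radially and 12 mm wide along the turning circle, with a 1.5 mm chamfer; the ear passes 3 mm above the posts
- knob_top (a point): top centre of the dark wooden knob of the plate, 52 mm from the turning axis on the side opposite the ear; the knob is an upright cylinder of 20 mm diameter, its grip from 68 to 110 mm above the bench (point at 110 mm), and revolves freely on its own axis, so that it can be held and led round without turning the hand
- socket: the one steel post open at the top: 49 mm across, origin at its foot on the jig's base, 12 mm above the bench; 85 mm from the jig's axis, 60 or 105 degrees to either side of the jig's +x. In its bore, 17 mm below the post's top, lies a plug that gives way at 6 N of dry friction (no spring): the pin's tip pushes it down the last 6 mm and ends 23 mm below the post's top
- socket_mouth (a point): centre of that post's open top, 52 mm above the bench. The mouth is 27 mm across, 6 mm deep; its flat floor is a bush with one 12 mm bore (1 mm chamfer), centred 6 mm from the post's centre in a direction that differs each time and is not told: feel for it with the pin's tip, through the slot; the plate must shift with the pin by up to 6 mm
- post_1: solid steel post closed at the top, 49 mm across, bevelled top 52 mm above the bench, at another of the four places; origin at its foot. Not to be used
- post_2: solid steel post as post_1, at another of the four places
- post_3: solid steel post as post_1, at another of the four places
- pin_rest: fixed wooden block, 56 x 56 x 45 mm, with the pin standing in its central hole (13 mm); origin under its centre
- pin: loose steel locking pin, 55 to 115 g, upright: shank 10 mm across, 36 mm long, its last 3 mm tapering to 7 mm; collar 28 mm across, 4 mm thick; above it a square dark grip 16 x 16 mm, 34 mm tall, flat sides facing the pin's x and y axes. Origin on the axis at the collar's underside (45 mm above the bench at the start, 65 mm when home); z up along the grip
- buckle_1: bystander: brass buckle, 43 x 54 x 10 mm, lying on the bench
- seam_roller: bystander: seam roller with wooden handle, 38 x 128 x 26 mm
- spool_1: bystander: standing wooden spool of thread, 63 x 49 x 51 mm
There are look-alikes about, which are no part of the job. Of the things that look like the jig, the larger one is meant.

How it is judged:
On the way, in this order (a step that is already met when the one before it is completed fails the run):
1. the plate's ear slot stands over the open post, centre on centre within 6 mm (horizontal distance between ear_slot and socket_mouth below 0.006 m), for 0.2 s.
2. the pin is pressed home through ear and socket (horizontal distance between pin and socket_mouth below 0.009 m and z of pin in the frame of ear_slot between -0.004 and 0.002 m and angle between pin's own z axis and vertical below 0.1 rad), for 0.2 s.
At the end, for the whole second after the job is handed in: The ear slot's centre is within 12 mm of the open post's centre; the pin stands in the bore, upright within 0.1 rad, within 9 mm of the post's centre, its collar on the ear (its underside no more than 2 mm above the ear's top, no more than 4 mm below); the pin is released and at rest (all of step 2 and horizontal distance between ear_slot and socket_mouth below 0.012 m and linear speed of pin below 0.02 m/s); the robot touches nothing.
It fails at once if the plate is turned the longer way round (more than 155 degrees from its start) (distance of ear_slot from where it was at the start of the episode above 0.166 m).
It fails at once if the pin is pressed against the jig or the socket with 40 N or more (contact force between pin and jig above 40 N or contact force between pin and socket above 40 N).
It fails at once if a bystander is moved by more than 30 mm (distance of any of buckle_1, seam_roller, spool_1 from where it was at the start of the episode above 0.03 m).
It also fails if it takes over 72 s, if anything falls off the work surface, if the arm or the gripper's body presses on something with over 40 N, if the wrist force passes 120 N, or if a joint passes its speed limit or range.

## Working session

There is one attempt and no reset: what is moved stays moved. The work goes in short steps, Python scripts to look and compute and a shell command to move; the robot and the scene stay as the last step left them, time stands still between calls to the robot, and variables do not carry over. Pictures are saved under pics/ and viewed, about 8 in all and at most 12, crops included, and the job is handed in when it is done.

```bash
ls; mkdir -p pics; cat > h.py <<'E'
import numpy as np, cv2
from bench import env, capture
from scipy.spatial.transform import Rotation as R
def ray(c,u,v,z):
    K=c["camera_matrix"];T=c["cam_to_world"]
    d=T[:3,:3]@np.linalg.solve(K,[u,v,1.]);o=T[:3,3]
    return o+d*(z-o[2])/d[2]
def proj(c,p):
    T=np.linalg.inv(c["cam_to_world"]);q=T[:3,:3]@np.array(p)+T[:3,3]
    q=c["camera_matrix"]@q;return q[:2]/q[2]
def save(img,n): cv2.imwrite(f"pics/{n}.png",img[:,:,::-1])
E
python3 - <<'E'
from h import *
import pickle
s=env.get_obs();print({k:np.round(v,3) for k,v in s.items()})
for n in("top","scene"):
    c=capture(n);save(c["img"],n+"0");pickle.dump(c,open(n+"0.pkl","wb"));print(np.round(c["camera_matrix"],1),np.round(c["cam_to_world"],3))
E
```

```text
pics
{'t': np.float64(0.0), 'joints': array([-1.212,  0.308,  1.508,  0.   ,  1.328, -0.073]), 'joint_vel': array([-0.001, -0.001, -0.001,  0.003, -0.001,  0.   ]), 'joint_torque': array([ 0.0000e+00, -4.5756e+01, -2.5192e+01,  0.0000e+00,  1.3000e-02,
        0.0000e+00]), 'tool_pos': array([ 0.24 , -0.522,  0.247]), 'ee_rot': array([-2.645,  1.693,  0.003]), 'wrist_force': array([0.076, 0.51 , 0.199]), 'wrist_torque': array([ 0.036, -0.021,  0.003]), 'gripper_width': np.float64(0.085)}
[[617.5   0.  318. ]
 [  0.  617.5 227.4]
 [  0.    0.    1. ]] [[ 0.022 -0.99   0.139  0.456]
 [-1.    -0.02   0.014 -0.189]
 [-0.011 -0.139 -0.99   1.408]
 [ 0.     0.     0.     1.   ]]
[[570.6   0.  326.3]
 [  0.  570.6 233.9]
 [  0.    0.    1. ]] [[ 0.726 -0.393  0.565 -0.209]
 [-0.688 -0.42   0.592 -1.07 ]
 [ 0.005 -0.818 -0.575  0.943]
 [ 0.     0.     0.     1.   ]]
```

View pics/top0.png

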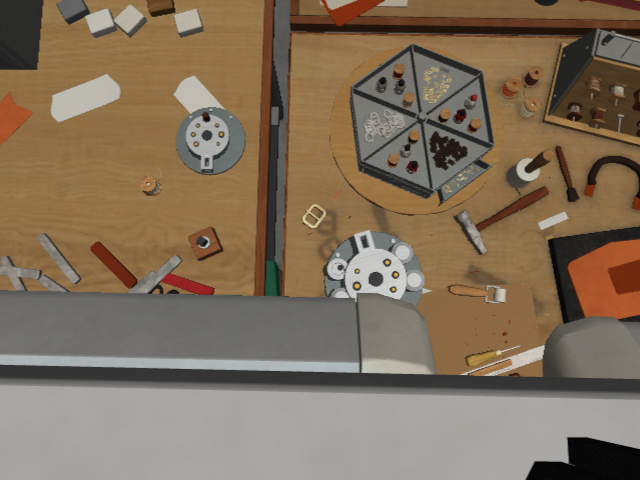

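View pics/scene0.png

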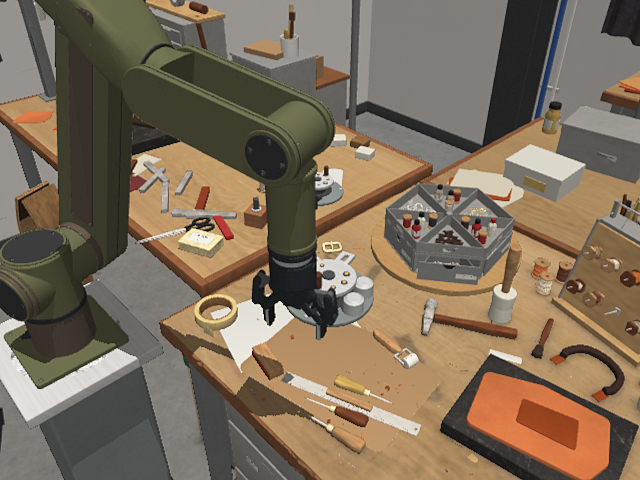

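The top view shows the larger jig at about (374,278), with its hub at (375,279) and its ear at (362,240). A smaller look-alike stands on the side table at (208,140). A wooden rest with a pin shows at (205,243), and the arm hides part of the bench.

```bash
python3 - <<'E'
from h import *
import pickle
c=pickle.load(open("top0.pkl","rb"));d=pickle.load(open("scene0.pkl","rb"))
for n,u,v,z in(("hub",376,279,.065),("ear",362,240,.065),("smalljig",208,136,.05),("rest?",205,243,.045),("edgeTable",290,295,0),("buckle",314,216,0)):print(n,ray(c,u,v,z).round(3))
for n,u,v,z in(("rest",257,208,.08),("wood",268,360,.03),("bits",340,330,0.0),("hub",330,280,.065)):print(n,ray(d,u,v,z).round(3))
im=d["img"][150:400,180:420];save(cv2.resize(im,None,fx=2.3,fy=2.3,interpolation=3),"sc1")
print(R.from_rotvec(env.get_obs()["ee_rot"]).as_matrix().round(3))
E
```

```text
hub [ 0.534 -0.298  0.065]
ear [ 0.619 -0.267  0.065]
smalljig [0.852 0.085 0.05 ]
rest? [0.607 0.081 0.045]
edgeTable [ 0.498 -0.109  0.   ]
buckle [ 0.68  -0.159  0.   ]
rest [0.584 0.043 0.08 ]
wood [ 0.279 -0.383  0.03 ]
bits [ 0.474 -0.402  0.   ]
hub [ 0.528 -0.312  0.065]
[[ 0.418 -0.908 -0.001]
 [-0.908 -0.418  0.002]
 [-0.002 -0.    -1.   ]]
```

View pics/sc1.png

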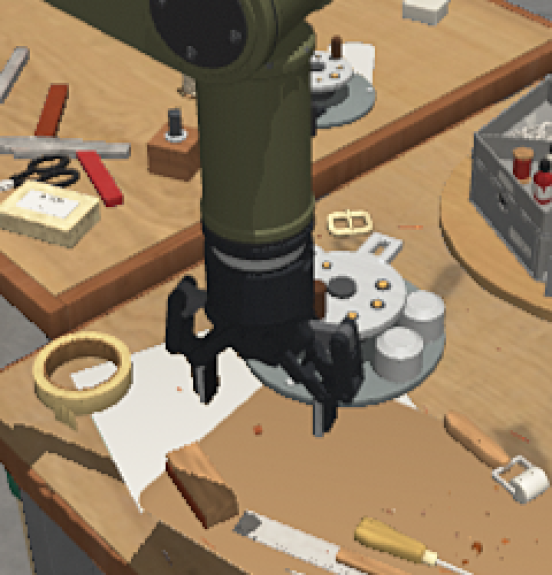

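The crop shows the knob at the gripper's side and two closed grey posts at crop (425,310) and (400,350). The pin stands in its rest on the side table at crop (175,140). Next I'll enlarge the jig and rest in the top view.

```bash
python3 - <<'E'
from h import *
import pickle
c=pickle.load(open("top0.pkl","rb"))
a=cv2.resize(c["img"][225:305,315:435],None,fx=5,fy=5,interpolation=2)
b=cv2.resize(c["img"][215:265,180:230],None,fx=4,fy=4,interpolation=2)
e=np.zeros((400,800,3),np.uint8);e[:,:600]=a;e[:200,600:]=b;save(e,"crop1")
g=cv2.cvtColor(c["img"],cv2.COLOR_RGB2HSV)
m=((g[...,1]<15)&(g[...,2]>190)).astype(np.uint8)
m[:225]=0;m[292:]=0;m[:,:315]=0;m[:,435:]=0
n,l,s,ce=cv2.connectedComponentsWithStats(m)
for i in range(1,n):
  if s[i,4]>20:print(s[i],ce[i].round(1))
E
```

```text
[ 346  231   60   61 1833] [374.1 268.3]
[396 246  13  13 134] [402.3 252. ]
[329 260  17  15 126] [335.7 266.8]
[408 273  13  14 144] [413.8 279.6]
[331 275  12   4  33] [337.1 276.4]
```

View pics/crop1.png

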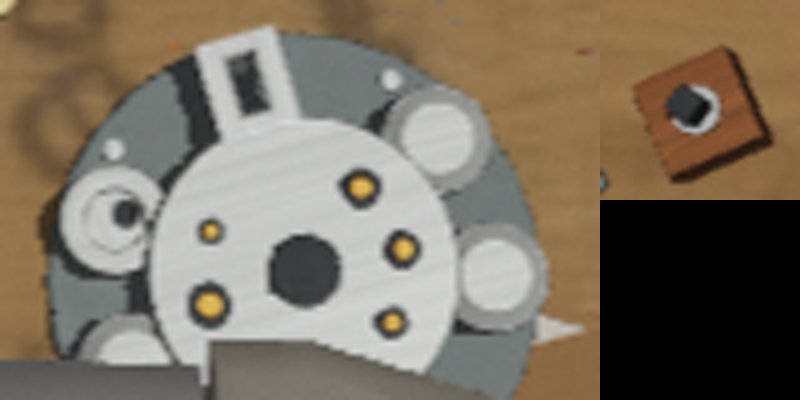

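The crop shows these things:
- **Open post:** crop (115,218), which is pixel (338,268.6). It has a stepped mouth and a dark bore at (340.4,267.6).
- **Closed posts:** (402,252), (414,279) and (343,297), with plain bevelled tops.
- **Ear slot:** about (365,241).
- **Pin:** in the rest at about (203,242).

Now I'll measure them.

```bash
cat > meas.py <<'E'
from h import *
def blob(c,m,cx,cy,r):
    yy,xx=np.mgrid[:480,:640];k=m&(np.hypot(xx-cx,yy-cy)<r)
    n,l,s,ce=cv2.connectedComponentsWithStats(k.astype(np.uint8))
    i=1+np.argmax(s[1:,4]);return ce[i],s[i,4]
E
python3 - <<'E'
from meas import *
import pickle
c=pickle.load(open("top0.pkl","rb"));im=c["img"];V=im.max(2);S=V.astype(int)-im.min(2)
dark=(V<110)
hub,_=blob(c,V<100,376,279,9)
slot,a=blob(c,V<150,364.8,241.4,9)
bore,b=blob(c,V<110,340.4,267.6,4)
# plate edge: white->non white along radial directions
pts=[]
H=ray(c,*hub,.065)
for t in np.arange(-180,180,3):
    prof=[]
    rr=np.arange(.055,.080,.0005)
    P=[proj(c,H+[r*np.cos(np.radians(t)),r*np.sin(np.radians(t)),0]) for r in rr]
    P=np.array(P,np.float32)
    if P[:,1].max()>290: continue
    v=cv2.remap(V,P[None,:,0],P[None,:,1],1)[0].astype(int)
    i=np.argmin(v[6:]-v[:-6])
    if (v[6:]-v[:-6])[i]<-40: pts.append((t,rr[i+3]))
pts=np.array(pts);pts=pts[abs(pts[:,1]-.068)<.004]
th=np.radians(pts[:,0]);A=np.c_[np.cos(th),np.sin(th),np.ones(len(th))]
sol=np.linalg.lstsq(A,pts[:,1],rcond=None)[0]
print("hub",H.round(4),"platefit off",sol.round(4),len(pts))
C=H+[sol[0],sol[1],0]
# posts: light grey tops ; outer post rim for open one
print("slot",ray(c,*slot,.065).round(4),a,"bore",ray(c,*bore,.046).round(4),b,bore)
post={}
for n,u,v in(("open",338,268.5),("p402",402.3,252),("p414",413.8,279.6)):
    post[n]=ray(c,u,v,.052)
for n,p in list(post.items())+[("slot",ray(c,*slot,.065)),("bore",ray(c,*bore,.046)),("bore52",ray(c,*bore,.040))]:
    d=p-C;print(n,p.round(4),"r",np.hypot(d[0],d[1]).round(4),"head",np.degrees(np.arctan2(d[1],d[0])).round(1))
# pin grip and collar
print("C",C)
m=(V<75);g,ga=blob(c,m,203,241.5,6);print("grip",g,ga,ray(c,*g,.083),ray(c,*g,.07))
hs=cv2.cvtColor(im,cv2.COLOR_RGB2HSV)
k=((hs[...,1]>110)&(V<190)&(V>80)).astype(np.uint8);k[:225]=0;k[262:]=0;k[:,:186]=0;k[:,223:]=0
cn,_=cv2.findContours(k,0,1);q=max(cn,key=cv2.contourArea);rc=cv2.minAreaRect(cv2.convexHull(q));print(rc)
bx=np.array([ray(c,*p,.045) for p in cv2.boxPoints(rc)]);print(bx.round(3),bx.mean(0).round(4))
cm=(V>170)&(S<25);print("collar",blob(c,cm,204,242,8))
E
```

```text
hub [ 0.535  -0.2967  0.065 ] platefit off [0.0008 0.     0.0666] 59
slot [ 0.616  -0.2718  0.065 ] 80 bore [ 0.5599 -0.2214  0.046 ] 27 [340.48148148 267.07407407]
open [ 0.5562 -0.2158  0.052 ] r 0.0835 head 75.8
p402 [ 0.5956 -0.3568  0.052 ] r 0.0848 head -45.1
p414 [ 0.5354 -0.3821  0.052 ] r 0.0853 head -90.2
slot [ 0.616  -0.2718  0.065 ] r 0.0841 head 17.3
bore [ 0.5599 -0.2214  0.046 ] r 0.0792 head 72.2
bore52 [ 0.5604 -0.2215  0.04  ] r 0.0792 head 71.8
C [ 0.53572595 -0.29672441  0.065     ]
grip [201.93846154 241.26153846] 65 [0.60680062 0.08032004 0.083     ] [0.60827944 0.0829639  0.07      ]
((204.0, 243.0), (36.0, 36.0), 90.0)
[[0.647 0.126 0.045]
 [0.649 0.045 0.045]
 [0.568 0.041 0.045]
 [0.566 0.121 0.045]] [0.6075 0.0833 0.045 ]
collar (array([205.55555556, 245.55555556]), np.int32(9))
```

The jig centre is at (0.536,−0.297) and the ear heading is 17.3°. The three post headings (75.8, −45.1, −90.2) put the jig yaw at 14.9°, so the open post stands at about 75°. The shorter way is about 57° counter-clockwise. The knob should be near (0.486,−0.312).

```bash
python3 -m inch '[{"translation":[-0.084,-0.296,0.064],"turn":[0,0,0]},{"translation":[-0.084,-0.296,0.064],"turn":[0,0,0]},{"translation":[-0.084,-0.296,0.064],"turn":[0,0,0]},{"translation":[-0.084,-0.296,0.064],"turn":[0,0,0]},{"translation":[-0.084,-0.296,0.064],"turn":[0,0,0]},{"translation":[-0.084,-0.296,0.064],"turn":[0,0,0]},{"translation":[-0.084,-0.296,0.064],"turn":[0,0,0]},{"translation":[0,0,0],"turn":[0,0,0]}]' -1
cat > to.py <<'E'
# print tool-frame normalised shift from the present pose to a world target
import sys
from h import *
s=env.get_obs();M=R.from_rotvec(s["ee_rot"]).as_matrix()
t=np.array(eval(sys.argv[1]),float);d=t-s["tool_pos"]
print("t",round(float(s["t"]),2),"pos",s["tool_pos"].round(4),"F",s["wrist_force"].round(1),"w",round(float(s["gripper_width"]),4),"xhead",np.degrees(np.arctan2(M[1,0],M[0,0])).round(1),"tilt",M[:,2].round(3))
print("shift",(M.T@d/.15).round(3),"total mm",(M.T@d*1000).round(1))
E
python3 to.py '[.486,-.312,.095]'
python3 - <<'E'
from h import *
c=capture("scene");save(cv2.resize(c["img"][200:350,220:420],None,fx=4,fy=4,interpolation=2),"knob1")
print(proj(c,[.4861,-.3122,.11]))
E
```

```text
t: 0.9
tool_pos: [0.4891, -0.3075, 0.1793]
ee_rot: [-2.648, 1.685, 0.004]
wrist_force: [-0.2, -1.3, -0.4]
gripper_width: 0.0856
t 0.9 pos [ 0.4891 -0.3075  0.1793] F [-0.2 -1.3 -0.4] w 0.0856 xhead -64.9 tilt [-0.     0.004 -1.   ]
shift [0.02  0.032 0.562] total mm [ 3.1  4.8 84.3]
[317.28650844 272.90410934]
```

View pics/knob1.png

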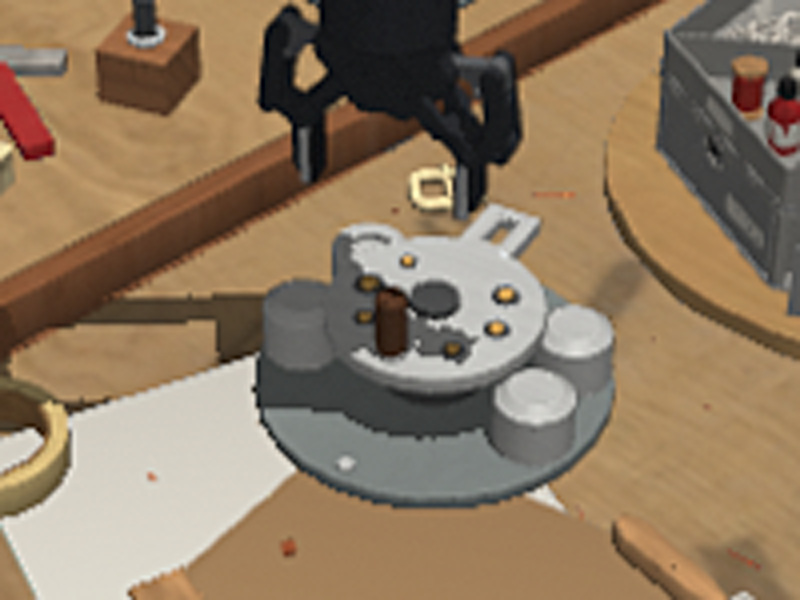

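The knob's top is at crop (391,292), which is pixel (317.8,273). The prediction was (317.3,272.9). Now descend and grip.

```bash
python3 -m inch '[{"translation":[0.02,0.032,0.18],"turn":[0,0,0]},{"translation":[0,0,0.2],"turn":[0,0,0]},{"translation":[0,0,0.18],"turn":[0,0,0]},{"translation":[0,0,0],"turn":[0,0,0]}]' -1
python3 -m inch '[{"translation":[0,0,0],"turn":[0,0,0]},{"translation":[0,0,0],"turn":[0,0,0]},{"translation":[0,0,0],"turn":[0,0,0]},{"translation":[0,0,0],"turn":[0,0,0]},{"translation":[0,0,0],"turn":[0,0,0]},{"translation":[0,0,0],"turn":[0,0,0]}]' 1 40
python3 - <<'E'
from h import *
s=env.get_obs();M=R.from_rotvec(s["ee_rot"]).as_matrix();print(s["tool_pos"],s["wrist_force"].round(1),s["gripper_width"])
C=np.array([.5357,-.2967]);p0=s["tool_pos"][:2];r=np.hypot(*(p0-C));h0=np.degrees(np.arctan2(*(p0-C)[::-1]))%360
print("r",r,"head",h0)
p=p0
for k in range(1,9):
    a=np.radians(197.3+(73.7-17.3)*k/8);q=C+.052*np.array([np.cos(a),np.sin(a)])
    d=np.r_[q-p,0];print((M.T@d/.15).round(3),q.round(4));p=q
E
```

```text
t: 1.35
tool_pos: [0.4793, -0.3159, 0.0937]
ee_rot: [-2.644, 1.696, 0.013]
wrist_force: [-1.6, 1.1, -0.1]
gripper_width: 0.0857
t: 1.95
tool_pos: [0.4831, -0.3168, 0.0984]
ee_rot: [2.646, -1.694, 0.002]
wrist_force: [-0.4, 0.8, 6.1]
gripper_width: 0.0188
[ 0.48309092 -0.31679502  0.09836633] [-0.4  0.8  6.1] 0.018790568631853133
r 0.0563162976369377 head 200.90529224867336
[ 0.023 -0.028  0.   ] [ 0.4883 -0.3181]
[ 0.043 -0.002  0.   ] [ 0.4913 -0.3238]
[ 0.042 -0.008  0.   ] [ 0.495 -0.329]
[ 0.041 -0.013  0.   ] [ 0.4993 -0.3338]
[ 0.039 -0.018  0.   ] [ 0.5041 -0.338 ]
[ 0.036 -0.022  0.   ] [ 0.5094 -0.3416]
[ 0.033 -0.026  0.   ] [ 0.5151 -0.3444]
[ 0.03 -0.03  0.  ] [ 0.5211 -0.3466]
```

Gripped (opening 18.8 mm). Now lead it round the arc.

```bash
python3 -m inch '[{"translation":[0.042,0.003,0],"turn":[0,0,0]},{"translation":[0.043,-0.002,0],"turn":[0,0,0]},{"translation":[0.042,-0.008,0],"turn":[0,0,0]},{"translation":[0.041,-0.013,0],"turn":[0,0,0]},{"translation":[0.039,-0.018,0],"turn":[0,0,0]},{"translation":[0,0,0],"turn":[0,0,0]},{"translation":[0,0,0],"turn":[0,0,0]}]'
cat > ang.py <<'E'
from h import *
c=capture("top");s=env.get_obs();save(cv2.resize(c["img"][215:325,300:440],None,fx=5,fy=5,interpolation=2),"a%d"%(100*s["t"]))
# yellow screws relative to the start picture give the turn
import pickle
c0=pickle.load(open("top0.pkl","rb"));C=np.array([.5357,-.2967])
def scr(c):
    h=cv2.cvtColor(c["img"],cv2.COLOR_RGB2HSV);m=((h[...,0]>15)&(h[...,0]<30)&(h[...,1]>110)&(h[...,2]>150)).astype(np.uint8)
    n,l,st,ce=cv2.connectedComponentsWithStats(m);o=[]
    for i in range(1,n):
        p=ray(c,*ce[i],.067)[:2]-C
        if np.hypot(*p)<.06 and st[i,4]>3:o.append((np.hypot(*p).round(4),np.degrees(np.arctan2(p[1],p[0])).round(1),int(st[i,4])))
    return o
print(scr(c0));print(scr(c))
E
python3 ang.py; python3 to.py '[0,0,0]'
```

```text
t: 2.65
tool_pos: [0.5025, -0.3423, 0.0984]
ee_rot: [-2.645, 1.693, -0.004]
wrist_force: [1.4, 3.3, 4.0]
gripper_width: 0.0189
[(np.float64(0.0433), np.float64(-34.3), 13), (np.float64(0.043), np.float64(69.3), 6), (np.float64(0.0444), np.float64(-77.9), 13), (np.float64(0.044), np.float64(112.0), 17), (np.float64(0.0444), np.float64(-120.3), 9)]
[(np.float64(0.043), np.float64(4.3), 16), (np.float64(0.0436), np.float64(-39.4), 10)]
t 2.7 pos [ 0.5025 -0.3423  0.0983] F [2.  2.7 5.6] w 0.0186 xhead -65.3 tilt [ 0.003 -0.    -1.   ]
shift [-3.476  2.089  0.644] total mm [-521.3  313.4   96.7]
```

The screws show the plate has turned 38.5°, and about 18° is left.

```bash
python3 -m inch '[{"translation":[0.043,-0.029,0],"turn":[0,0,0]},{"translation":[0.039,-0.040,0],"turn":[0,0,0]},{"translation":[0,0,0],"turn":[0,0,0]},{"translation":[0,0,0],"turn":[0,0,0]}]'
python3 ang.py; python3 to.py '[0,0,0]'
```

```text
t: 3.1
tool_pos: [0.5167, -0.3492, 0.0983]
ee_rot: [-2.645, 1.693, -0.004]
wrist_force: [1.2, 3.2, 5.8]
gripper_width: 0.0184
[(np.float64(0.0433), np.float64(-34.3), 13), (np.float64(0.043), np.float64(69.3), 6), (np.float64(0.0444), np.float64(-77.9), 13), (np.float64(0.044), np.float64(112.0), 17), (np.float64(0.0444), np.float64(-120.3), 9)]
[(np.float64(0.0435), np.float64(21.9), 16), (np.float64(0.043), np.float64(-21.7), 10)]
t 3.15 pos [ 0.5168 -0.3493  0.0984] F [1.6 1.9 6.1] w 0.0186 xhead -65.3 tilt [ 0.003 -0.001 -1.   ]
shift [-3.558  2.156  0.646] total mm [-533.7  323.3   96.8]
```

The turn is 56.2°, so the ear is at 73.5°. Release and lift.

```bash
python3 -m inch '[{"translation":[0,0,0],"turn":[0,0,0]},{"translation":[0,0,0],"turn":[0,0,0]},{"translation":[0,0,0],"turn":[0,0,0]},{"translation":[0,0,-0.2],"turn":[0,0,0]},{"translation":[0,0,-0.3],"turn":[0,0,0]},{"translation":[0,0,-0.3],"turn":[0,0,0]},{"translation":[0,0,0],"turn":[0,0,0]}]' -1
python3 to.py '[.6075,.082,.2]'
python3 - <<'E'
from h import *
import pickle
c=capture("top");pickle.dump(c,open("top1.pkl","wb"))
a=cv2.resize(c["img"][225:305,305:405],None,fx=5,fy=5,interpolation=2)
b=cv2.resize(c["img"][222:262,186:226],None,fx=7,fy=7,interpolation=2)
e=np.zeros((400,780,3),np.uint8);e[:,:500]=a;e[:280,500:]=b;save(e,"crop2")
E
```

```text
t: 3.85
tool_pos: [0.5189, -0.3524, 0.2242]
ee_rot: [2.644, -1.693, 0.021]
wrist_force: [0.2, -0.5, 1.0]
gripper_width: 0.0853
t 3.85 pos [ 0.5189 -0.3524  0.2242] F [ 0.2 -0.5  1. ] w 0.0853 xhead -65.3 tilt [ 0.01  -0.009 -1.   ]
shift [-2.385 -1.747  0.143] total mm [-357.7 -262.1   21.4]
```

View pics/crop2.png

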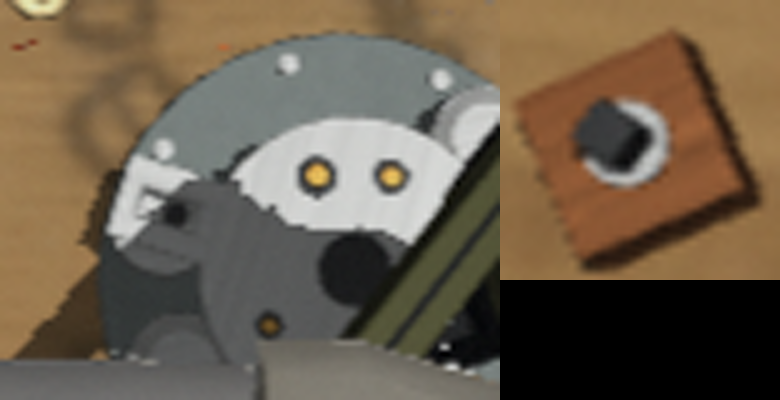

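The bore shows through the slot at pixel (340.6,267.6). It hasn't moved from the earlier reading, and the slot stands over the post. The pin's grip looks rotated differently from its block, so I'll measure that angle.

```bash
python3 - <<'E'
from h import *
import pickle
c=pickle.load(open("top1.pkl","rb"));V=c["img"].max(2)
print(V[233:248,193:213])
s=capture("scene");p=proj(s,[.6075,.082,.07]).round().astype(int);print(p)
m=s["img"][p[1]-25:p[1]+20,p[0]-25:p[0]+25];save(cv2.resize(m,None,fx=12,fy=12,interpolation=2),"pin1")
pickle.dump(s,open("scene1.pkl","wb"));print(p-[25,25])
E
```

```text
[[148 138 133 125 125 129 131 134 136 134 133 134 133 134 136 136 136 137
  136 132]
 [124 127 128 129 133 136 134 133 134 135 133 133 135 137 137 135 135 131
  131 131]
 [129 131 134 136 134 133 131 127 129 134 139 137 135 139 136 130 129 132
  135 138]
 [134 135 136 134 133 129 109  72  79 125 155 149 145 149 138 132 135 137
  138 138]
 [136 133 132 133 132 101  59  61  57  73 143 180 187 181 149 131 138 138
  137 137]
 [133 133 134 133 117  82  58  60  62  61  63 107 158 184 188 166 141 138
  138 140]
 [134 136 138 117  79  59  58  60  62  63  62  53  72 144 183 176 151 140
  145 149]
 [139 138 137 105  62  58  59  61  62  62  64  59  39  41 108 172 151 127
  150 155]
 [140 139 124  87  58  59  58  61  60  63  62  42  19  21  73 159 161 142
  152 150]
 [138 131 131 103  66  57  59  61  61  60  46  25  19  25  86 162 149 126
  144 141]
 [129 129 133 101  56  51  55  58  60  52  33  22  22  64 153 189 147 118
  132 128]
 [133 132 134 106  80  95  78  53  53  36  20  21  40 146 190 185 159 136
  130 125]
 [134 135 139 139 141 166 147  87  56  34  22  32 114 175 188 160 132 134
  133 133]
 [135 140 142 142 146 149 166 143 104  92  73  96 160 186 174 123 107 134
  136 137]
 [138 143 144 148 147 146 135 158 178 179 183 185 181 159 107 109 136 137
  140 141]]
[255 203]
[230 178]
```

View pics/pin1.png

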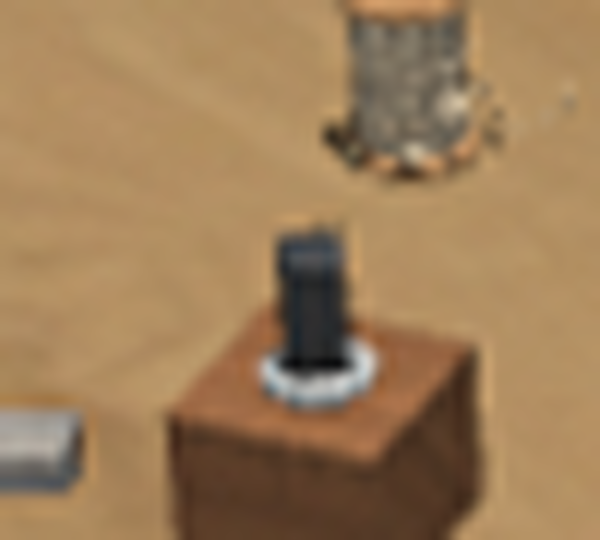

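The grip's faces head about −33° and 57°, so the hand turns about +32°. The spool stands well behind the rest. Travel high.

```bash
python3 -m inch '[{"translation":[-0.265,-0.194,0],"turn":[0,0,0]},{"translation":[-0.265,-0.194,0],"turn":[0,0,0]},{"translation":[-0.265,-0.194,0],"turn":[0,0,0]},{"translation":[-0.265,-0.194,0],"turn":[0,0,0]},{"translation":[-0.265,-0.194,0],"turn":[0,0,0]},{"translation":[-0.265,-0.194,0],"turn":[0,0,0]},{"translation":[-0.265,-0.194,0],"turn":[0,0,0]},{"translation":[-0.265,-0.194,0],"turn":[0,0,0]}]'
python3 -m inch '[{"translation":[0,0,0],"turn":[0,0,-0.0444]},{"translation":[0,0,0],"turn":[0,0,-0.0444]},{"translation":[0,0,0],"turn":[0,0,-0.0444]},{"translation":[0,0,0],"turn":[0,0,-0.0444]},{"translation":[0,0,0],"turn":[0,0,0]},{"translation":[0,0,0],"turn":[0,0,0]}]'
python3 to.py '[.608,.083,.071]'
```

```text
t: 4.75
tool_pos: [0.5925, 0.0386, 0.2146]
ee_rot: [2.643, -1.693, -0.006]
wrist_force: [0.6, -0.2, -0.6]
gripper_width: 0.0855
t: 5.35
tool_pos: [0.5929, 0.0367, 0.2154]
ee_rot: [3.007, -0.905, -0.005]
wrist_force: [-0.1, 0.2, 0.3]
gripper_width: 0.0854
t 5.35 pos [0.5929 0.0367 0.2154] F [-0.1  0.2  0.3] w 0.0854 xhead -33.5 tilt [-0.003 -0.    -1.   ]
shift [-0.084 -0.315  0.962] total mm [-12.6 -47.2 144.3]
```

```bash
python3 -m inch '[{"translation":[-0.042,-0.157,0],"turn":[0,0,0]},{"translation":[-0.042,-0.158,0.2],"turn":[0,0,0]},{"translation":[0,0,0.2],"turn":[0,0,0]},{"translation":[0,0,0],"turn":[0,0,0]},{"translation":[0,0,0],"turn":[0,0,0]}]'
python3 to.py '[.608,.083,.071]'
python3 - <<'E'
from h import *
s=capture("scene");save(cv2.resize(s["img"][120:270,180:380],None,fx=4,fy=4,interpolation=2),"pin2")
E
```

```text
t: 5.85
tool_pos: [0.6086, 0.0829, 0.1564]
ee_rot: [3.008, -0.902, -0.004]
wrist_force: [-0.2, 0.6, 0.5]
gripper_width: 0.0852
t 5.85 pos [0.6086 0.0829 0.1564] F [-0.2  0.6  0.5] w 0.0852 xhead -33.4 tilt [-0.003 -0.    -1.   ]
shift [-0.002  0.001  0.569] total mm [-0.4  0.1 85.4]
```

View pics/pin2.png

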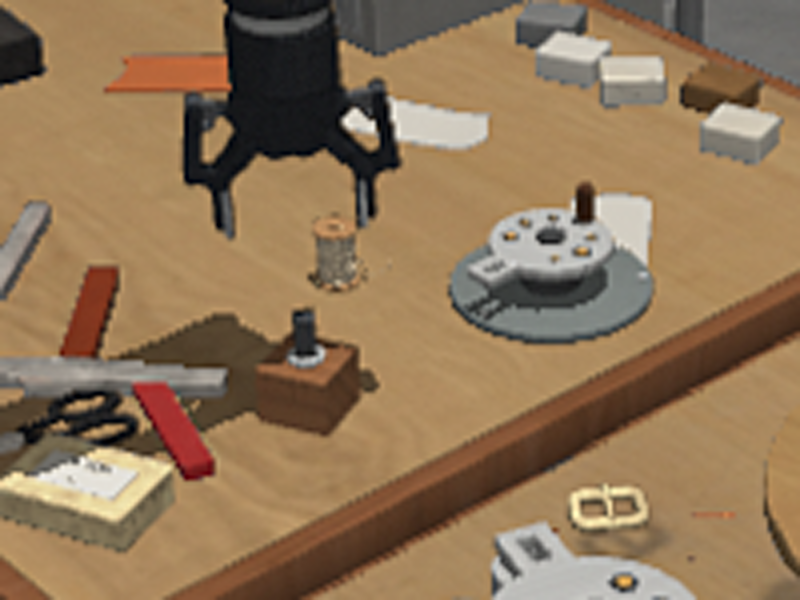

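The gripper hangs centred over the pin, whose grip is at crop (303,330) between finger columns (225) and (365). Descend and grip.

```bash
python3 -m inch '[{"translation":[0,0,0.2],"turn":[0,0,0]},{"translation":[0,0,0.2],"turn":[0,0,0]},{"translation":[0,0,0.168],"turn":[0,0,0]},{"translation":[0,0,0],"turn":[0,0,0]},{"translation":[0,0,0],"turn":[0,0,0]}]'
python3 -m inch '[{"translation":[0,0,0],"turn":[0,0,0]},{"translation":[0,0,0],"turn":[0,0,0]},{"translation":[0,0,0],"turn":[0,0,0]},{"translation":[0,0,0],"turn":[0,0,0]},{"translation":[0,0,0],"turn":[0,0,0]},{"translation":[0,0,0],"turn":[0,0,0]},{"translation":[0,0,0],"turn":[0,0,0]}]' 1 50
python3 to.py '[.608,.083,.071]'
```

```text
t: 6.4
tool_pos: [0.6103, 0.0828, 0.0733]
ee_rot: [-3.009, 0.901, -0.003]
wrist_force: [0.5, 0.6, -0.2]
gripper_width: 0.0856
t: 7.1
tool_pos: [0.6097, 0.0833, 0.0725]
ee_rot: [-3.01, 0.9, -0.001]
wrist_force: [-1.0, 0.3, 5.0]
gripper_width: 0.0148
t 7.1 pos [0.6097 0.0833 0.0725] F [-1.   0.3  5. ] w 0.0148 xhead -33.3 tilt [ 0.001  0.    -1.   ]
shift [-0.009  0.008  0.01 ] total mm [-1.3  1.2  1.5]
```

Held square (14.8 mm). Lift and carry it over the bore estimate at (0.5595,−0.2202).

```bash
python3 -m inch '[{"translation":[0,0,-0.15],"turn":[0,0,0]},{"translation":[0,0,-0.25],"turn":[0,0,0]},{"translation":[0,0,-0.25],"turn":[0,0,0]},{"translation":[0,0,-0.2],"turn":[0,0,0]},{"translation":[0,0,0],"turn":[0,0,0]}]'
python3 -m inch '[{"translation":[0.119,0.268,0],"turn":[0,0,0]},{"translation":[0.119,0.268,0],"turn":[0,0,0]},{"translation":[0.119,0.268,0],"turn":[0,0,0]},{"translation":[0.119,0.268,0],"turn":[0,0,0]},{"translation":[0.119,0.268,0],"turn":[0,0,0]},{"translation":[0.119,0.268,0],"turn":[0,0,0]},{"translation":[0.119,0.268,0],"turn":[0,0,0]},{"translation":[0,0,0],"turn":[0,0,0]}]'
python3 to.py '[.5595,-.2202,.135]'
```

```text
t: 7.6
tool_pos: [0.6123, 0.0834, 0.2041]
ee_rot: [-3.007, 0.899, -0.013]
wrist_force: [1.5, -0.2, -0.9]
gripper_width: 0.0148
t: 8.4
tool_pos: [0.5578, -0.226, 0.1977]
ee_rot: [3.005, -0.907, -0.002]
wrist_force: [0.2, -0.6, -0.9]
gripper_width: 0.0149
t 8.4 pos [ 0.5578 -0.226   0.1977] F [ 0.2 -0.6 -0.9] w 0.0149 xhead -33.6 tilt [-0.002 -0.002 -1.   ]
shift [-0.011 -0.04   0.418] total mm [-1.7 -6.  62.7]
```

```bash
python3 -m inch '[{"translation":[-0.011,-0.04,0.15],"turn":[0,0,0]},{"translation":[0,0,0.17],"turn":[0,0,0]},{"translation":[0,0,0],"turn":[0,0,0]},{"translation":[0,0,0],"turn":[0,0,0]},{"translation":[0,0,0],"turn":[0,0,0]}]'
python3 to.py '[.5595,-.2202,.135]'
python3 - <<'E'
from h import *
import pickle
s=capture("scene");pickle.dump(s,open("scene2.pkl","wb"));p=env.get_obs()["tool_pos"];u=proj(s,p-[0,0,.0635]);o=(u-[37,30]).astype(int);print(o)
print("tip",u,"collar bot",proj(s,p-[0,0,.0275]),"slot",proj(s,[.5357+.085*np.cos(np.radians(73.5)),-.2967+.085*np.sin(np.radians(73.5)),.065]))
save(cv2.resize(s["img"][o[1]:o[1]+55,o[0]:o[0]+75],None,fx=10,fy=10,interpolation=2),"tip")
E
```

```text
t: 8.9
tool_pos: [0.5619, -0.2146, 0.1521]
ee_rot: [3.01, -0.899, 0.002]
wrist_force: [0.0, -0.1, 0.1]
gripper_width: 0.0151
t 8.9 pos [ 0.5619 -0.2146  0.1521] F [ 0.  -0.1  0.1] w 0.0151 xhead -33.3 tilt [ 0.001 -0.    -1.   ]
shift [0.007 0.04  0.114] total mm [ 1.   6.  17.1]
[276 218]
tip [313.21283003 248.4996891 ] collar bot [313.08814168 236.80686893] slot [312.75636009 256.54269744]
```

View pics/tip.png

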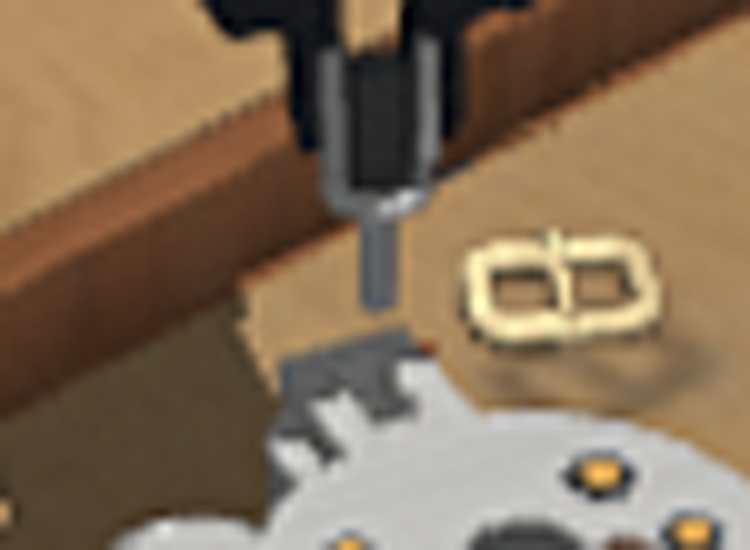

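The tip is at crop (377,308), which is pixel (313.7,248.8). The prediction was (313.2,248.5), so the pin is centred in the hand. Next I'll shift over the bore estimate and lower to just above the ear.

```bash
python3 -m inch '[{"translation":[0.007,0.04,0.05],"turn":[0,0,0]},{"translation":[0,0,0.06],"turn":[0,0,0]},{"translation":[0,0,0],"turn":[0,0,0]},{"translation":[0,0,0],"turn":[0,0,0]},{"translation":[0,0,0],"turn":[0,0,0]}]'
python3 to.py '[.559,-.2202,.125]'
```

```text
t: 9.45
tool_pos: [0.5589, -0.2203, 0.1349]
ee_rot: [-3.01, 0.9, -0.0]
wrist_force: [-0.2, 0.3, -1.1]
gripper_width: 0.0153
t 9.45 pos [ 0.5589 -0.2203  0.1349] F [-0.2  0.3 -1.1] w 0.0153 xhead -33.3 tilt [ 0.  0. -1.]
shift [ 0.    -0.001  0.066] total mm [ 0.  -0.2  9.9]
```

```bash
python3 -m inch '[{"translation":[0,0,0.03],"turn":[0,0,0]},{"translation":[0,0,0.02],"turn":[0,0,0]},{"translation":[0,0,0.013],"turn":[0,0,0]},{"translation":[0,0,0],"turn":[0,0,0]},{"translation":[0,0,0],"turn":[0,0,0]}]'
python3 to.py '[.559,-.2202,.1095]'
```

```text
t: 9.95
tool_pos: [0.5588, -0.2202, 0.1254]
ee_rot: [-3.01, 0.9, 0.0]
wrist_force: [0.5, 0.6, -0.7]
gripper_width: 0.0147
t 9.95 pos [ 0.5588 -0.2202  0.1254] F [ 0.5  0.6 -0.7] w 0.0147 xhead -33.3 tilt [-0.  0. -1.]
shift [ 0.001 -0.001  0.106] total mm [ 0.1 -0.1 15.9]
```

```bash
python3 -m inch '[{"translation":[0,0,0.025],"turn":[0,0,0]},{"translation":[0,0,0.025],"turn":[0,0,0]},{"translation":[0,0,0.025],"turn":[0,0,0]},{"translation":[0,0,0],"turn":[0,0,0]},{"translation":[0,0,0],"turn":[0,0,0]}]'
python3 to.py '[.559,-.2202,.1095]'
```

```text
t: 10.45
tool_pos: [0.5587, -0.2202, 0.114]
ee_rot: [-3.01, 0.9, 0.001]
wrist_force: [-0.3, -0.2, -0.9]
gripper_width: 0.0152
t 10.45 pos [ 0.5587 -0.2202  0.114 ] F [-0.3 -0.2 -0.9] w 0.0152 xhead -33.3 tilt [-0.  0. -1.]
shift [ 0.001 -0.001  0.03 ] total mm [ 0.2 -0.2  4.5]
```

Through the slot freely. Now lower past the bush level in small steps.

```bash
python3 -m inch '[{"translation":[0,0,0.012],"turn":[0,0,0]},{"translation":[0,0,0.012],"turn":[0,0,0]},{"translation":[0,0,0.012],"turn":[0,0,0]},{"translation":[0,0,0],"turn":[0,0,0]},{"translation":[0,0,0],"turn":[0,0,0]}]'
python3 to.py '[.559,-.2202,.1095]'
```

```text
t: 10.95
tool_pos: [0.5588, -0.2203, 0.1087]
ee_rot: [-3.01, 0.9, 0.0]
wrist_force: [-0.7, -0.3, -0.5]
gripper_width: 0.0148
t 10.95 pos [ 0.5588 -0.2203  0.1087] F [-0.7 -0.3 -0.5] w 0.0148 xhead -33.3 tilt [-0.  0. -1.]
shift [ 0.001 -0.001 -0.005] total mm [ 0.1 -0.2 -0.8]
```

```bash
python3 -m inch '[{"translation":[0,0,0.01],"turn":[0,0,0]},{"translation":[0,0,0.01],"turn":[0,0,0]},{"translation":[0,0,0],"turn":[0,0,0]},{"translation":[0,0,0],"turn":[0,0,0]}]'
python3 to.py '[.559,-.2202,.1095]'
```

```text
t: 11.35
tool_pos: [0.5588, -0.2202, 0.1057]
ee_rot: [-3.01, 0.9, 0.0]
wrist_force: [-0.1, 0.4, 0.3]
gripper_width: 0.0153
t 11.35 pos [ 0.5588 -0.2202  0.1057] F [-0.1  0.4  0.3] w 0.0153 xhead -33.3 tilt [-0.  0. -1.]
shift [ 0.001 -0.001 -0.025] total mm [ 0.1 -0.1 -3.8]
```

The tip should be about 4 mm below the bush floor with no resistance, so it looks to be in the bore. Continue.

```bash
python3 -m inch '[{"translation":[0,0,0.012],"turn":[0,0,0]},{"translation":[0,0,0.012],"turn":[0,0,0]},{"translation":[0,0,0.012],"turn":[0,0,0]},{"translation":[0,0,0],"turn":[0,0,0]},{"translation":[0,0,0],"turn":[0,0,0]}]'
python3 to.py '[.559,-.2202,.0925]'
```

```text
t: 11.85
tool_pos: [0.5588, -0.2202, 0.1003]
ee_rot: [-3.01, 0.9, 0.0]
wrist_force: [0.5, 0.1, -0.8]
gripper_width: 0.0154
t 11.85 pos [ 0.5588 -0.2202  0.1003] F [ 0.5  0.1 -0.8] w 0.0154 xhead -33.3 tilt [-0.  0. -1.]
shift [ 0.001 -0.001  0.052] total mm [ 0.2 -0.2  7.8]
```

```bash
python3 -m inch '[{"translation":[0,0,0.01],"turn":[0,0,0]},{"translation":[0,0,0.01],"turn":[0,0,0]},{"translation":[0,0,0.01],"turn":[0,0,0]},{"translation":[0,0,0],"turn":[0,0,0]},{"translation":[0,0,0],"turn":[0,0,0]}]'
python3 to.py '[.559,-.2202,.0925]'
python3 -m inch '[{"translation":[0,0,0.01],"turn":[0,0,0]},{"translation":[0,0,0],"turn":[0,0,0]},{"translation":[0,0,0],"turn":[0,0,0]}]'
```

```text
t: 12.35
tool_pos: [0.5591, -0.2204, 0.0963]
ee_rot: [3.01, -0.9, 0.001]
wrist_force: [-1.0, 0.3, 4.4]
gripper_width: 0.0152
t 12.35 pos [ 0.5591 -0.2204  0.0963] F [-1.   0.3  4.4] w 0.0152 xhead -33.3 tilt [ 0.001 -0.    -1.   ]
shift [-0.001 -0.001  0.026] total mm [-0.1 -0.1  3.8]
t: 12.65
tool_pos: [0.559, -0.2204, 0.0946]
ee_rot: [3.01, -0.9, 0.001]
wrist_force: [0.4, 0.1, 4.9]
gripper_width: 0.0148
```

The plug is giving way at about 5 N. Press on in small steps.

```bash
python3 -m inch '[{"translation":[0,0,0.01],"turn":[0,0,0]},{"translation":[0,0,0],"turn":[0,0,0]},{"translation":[0,0,0],"turn":[0,0,0]}]'
python3 -m inch '[{"translation":[0,0,0.005],"turn":[0,0,0]},{"translation":[0,0,0],"turn":[0,0,0]},{"translation":[0,0,0],"turn":[0,0,0]}]'
```

```text
t: 12.95
tool_pos: [0.559, -0.2204, 0.093]
ee_rot: [3.01, -0.9, 0.001]
wrist_force: [0.3, 0.2, 4.3]
gripper_width: 0.0152
t: 13.25
tool_pos: [0.5591, -0.2204, 0.0925]
ee_rot: [3.01, -0.9, 0.001]
wrist_force: [-0.7, 1.2, 5.9]
gripper_width: 0.0152
```

```bash
python3 -m inch '[{"translation":[0,0,0.005],"turn":[0,0,0]},{"translation":[0,0,0],"turn":[0,0,0]},{"translation":[0,0,0],"turn":[0,0,0]}]'
```

```text
t: 13.55
tool_pos: [0.5591, -0.2204, 0.0925]
ee_rot: [3.01, -0.9, 0.002]
wrist_force: [-1.0, 1.1, 10.6]
gripper_width: 0.0152
```

The pin stopped at exactly the expected height (TCP 0.0925 m) and the force is rising, so the collar is down. One more gentle press, then release and lift.

```bash
python3 -m inch '[{"translation":[0,0,0.004],"turn":[0,0,0]},{"translation":[0,0,0],"turn":[0,0,0]},{"translation":[0,0,0],"turn":[0,0,0]}]'
python3 -m inch '[{"translation":[0,0,-0.01],"turn":[0,0,0]},{"translation":[0,0,0],"turn":[0,0,0]},{"translation":[0,0,0],"turn":[0,0,0]},{"translation":[0,0,0],"turn":[0,0,0]},{"translation":[0,0,0],"turn":[0,0,0]},{"translation":[0,0,0],"turn":[0,0,0]}]' -1
python3 -m inch '[{"translation":[0,0,-0.1],"turn":[0,0,0]},{"translation":[0,0,-0.2],"turn":[0,0,0]},{"translation":[0,0,-0.3],"turn":[0,0,0]},{"translation":[0,0,-0.3],"turn":[0,0,0]},{"translation":[0,0,0],"turn":[0,0,0]},{"translation":[0,0,0],"turn":[0,0,0]}]'
python3 - <<'E'
from h import *
s=capture("scene");t=capture("top")
e=np.zeros((480,800,3),np.uint8)
e[:,:480]=cv2.resize(s["img"][225:305,275:355],(480,480),interpolation=2)
e[:320,480:]=cv2.resize(t["img"][240:290,315:365],(320,320),interpolation=2);save(e,"fin")
P=np.array([.559,-.2204])
print("predicted grip top/base scene",[(proj(s,[*P,z])-[275,225])*6 for z in(.103,.069)])
V=s["img"].max(2);print(env.get_obs()["tool_pos"])
E
```

```text
t: 13.85
tool_pos: [0.5591, -0.2204, 0.0924]
ee_rot: [3.01, -0.9, 0.002]
wrist_force: [-3.0, 0.9, 14.0]
gripper_width: 0.0149
t: 14.45
tool_pos: [0.5587, -0.2203, 0.092]
ee_rot: [-3.01, 0.9, 0.001]
wrist_force: [0.9, -0.6, -0.9]
gripper_width: 0.0855
t: 15.05
tool_pos: [0.5595, -0.2206, 0.2289]
ee_rot: [3.009, -0.9, 0.005]
wrist_force: [-0.8, -0.4, -0.7]
gripper_width: 0.0854
predicted grip top/base scene [array([232.66603875, 122.74097398]), array([233.31326616, 188.0020557 ])]
[ 0.55783237 -0.21981557  0.22602846]
```

View pics/fin.png

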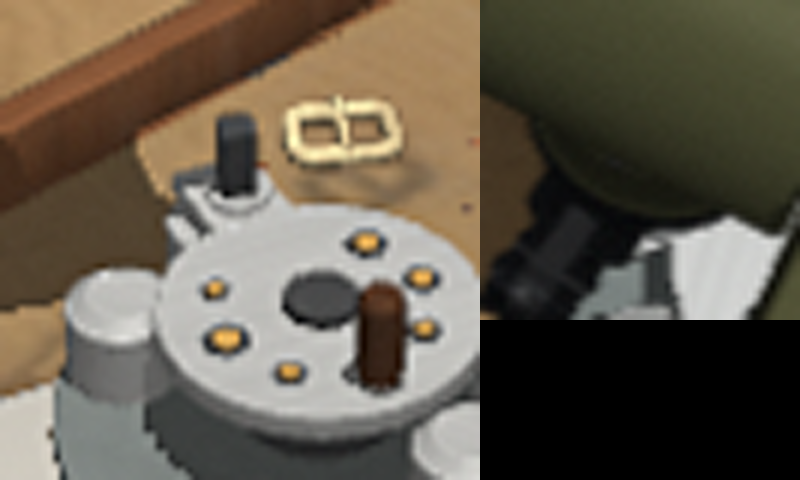

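The pin stands upright with its collar on the ear. Its grip top is at crop (236,120) and its base at (237,190), against predicted (233,123) and (233,188). The hand is clear, so I'm handing in.

```bash
python3 -c "
from bench import env
env.finish_job()"
```

```text
the job is handed in; nothing more can be done
```

The pin is pressed home through the ear into the open post, and I handed the job in at about 15 s of robot time; no verdict is reported.

- **Plate:** I led it by the knob about 56° counter-clockwise, the shorter way. By measurement the slot ended about 2.5 mm from the post's centre (limit 6 mm).
- **Pin:** The bore showed in the top view, so I lowered the pin straight onto it through the slot. It entered without any feeling around. The plug gave way at about 5 N, and the pin stopped at the height expected for home (hand at 0.0925 m). The highest wrist force I read was about 14 N.
- **Last checks:** After release, the scene picture shows the pin upright with its collar on the ear, within about 1 px of the prediction. The hand was clear, about 0.13 m above the pressing height. I did not re-measure the plate angle after inserting the pin. The arm hid the ear in the last top view, so that check comes from the scene camera alone.
- **Bystanders:** I kept the hand away from all three. The buckle looks unmoved in the last picture, but I did not re-measure any of them.

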